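# Clip the cover onto the long paint box

### The job

Painting is over for today: press down the cover that lies loose on the long box until it has clicked home all round and sits flush on the rim. The cover of the smaller square box must stay as it is, unclipped.

Things in the scene. Friction and masses are not known exactly. Their poses are not given: they have to be found in the camera images.
- long_box: Oblong frosted box fixed to the table, 190 (its x) by 100 (y) by 50 mm high. Origin: centre of its underside; z up. A hidden spring catch across each short wall, 91 mm either side of centre along x, holds the cover up. About 8 N on one thumb pad snaps that end down past its catch, then the other end needs the same; or about 12 N mid-cover for both. 10 to 20 N is a proper press.
- long_cover: White rigid clip-on cover, 196 (its x) by 106 mm (y), lying square on the long box. Origin: its centre, underside of its 4 mm flange; z up. Two round thumb pads, 32 mm across, on the long middle line 55 mm either side of centre, tops 6 mm above the origin. Unclipped, the origin is about 58 mm above the table; clicked home it is 50 mm, the flange hard on the rim all round.
- square_cover: White cover of the same make on the other, square box (cover 116 by 116 mm; box 110 by 110 mm, 60 mm high), also lying unclipped, two thumb pads 28 mm either side of its centre. Not to be pressed or shifted. Origin: centre of the cover, underside of its flange, about 68 mm above the table; z up.

How it is judged (in metres and radians):
At the end, for the whole second after the job is handed in: The long cover is at rest, clicked home at both ends and so flush all round: its flange within 2 mm of the long box's rim, level with it within 1.1 degrees, centred on the box within 10 mm (z of long_cover in the frame of long_box between 0.046 and 0.052 m and horizontal distance between long_cover and long_box below 0.01 m and angle between the z axis of long_cover and the z axis of long_box, either way round below 0.02 rad and linear speed of long_cover below 0.02 m/s); the robot touches nothing.
It fails at once if the square box's cover is pressed, tipped or shifted (more than 6 mm or about 2.5 degrees) (distance of square_cover from where it was at the start of the episode above 0.006 m or angle between square_cover's own z axis and vertical above 0.045 rad).
It also fails if it takes over 32 s, if anything falls off the work surface, if the arm or the gripper's body presses on something with over 40 N, if the wrist force passes 120 N, or if a joint passes its speed limit or range.

### The arm

A 6-joint arm with a two-finger parallel gripper is mounted at the origin on the work surface. World frame = base frame: x ahead of the robot, y to its left, z up, the work surface at z = 0. Lengths are in mm, angles in degrees, forces in N, time in s.
With the tool pointing down it reaches from about 350 to 850 mm from the base axis. Payload 8.1 kg.
Tool frame: the origin (TCP) lies midway between the tips of the shut fingers; the grasp point (between the pads) lies 19 mm behind it; z points along the fingers, y is the line along which they close (so a half turn about z gives the same grasp; the last joint's range is limited). The gripper opens to 85 mm and grips with 20 to 120 N. Pads are 22 mm wide; open, the fingers measure 114 mm over their backs; the gripper's body (76 mm by 85 mm) begins 54 mm behind the grasp point. The pads swing forward as they close: fully open they stand 13 mm farther back than shut.
Start: joints at [69.706, 7.471, 85.268, -0, 87.261, -4.893], TCP at [159.323, 578.465, 231.292] pointing down, gripper open.
Joint ranges: [-169.43, 169.43], [-51.17, 129.36], [1.28, 143.12], [-76.62, 256.62], [0, 156.53], [-152.29, 152.29]. Speed limits (degrees/s): [136.94, 136.94, 159.86, 180, 180, 180].

### API

Orientations are given as [roll, pitch, yaw] about the fixed x, y, z axes, in that order (R = Rz(yaw) Ry(pitch) Rx(roll)).
In Python, from bench import sense, snapshot, order, finder gives the robot as it stands.
- The arm moves only by the tool send_rows, never from a script. Its argument "steps" is a list of rows, each a list of 2 entries, a list of its own where there are three numbers: the shift along the world's x, y, z in units of 30 mm (1.0 is 30 mm), then the turn, a rotation vector about the world's x, y, z in rad. In form: [[[dx, dy, dz], [wx, wy, wz]], ...]. A call has 1 to 10 rows; each row is the pose to reach, as a shift and turn from the pose commanded when the call began; what a row does not reach only later rows make up. A row lasts 1/8 s, in which the tool goes at most 62.5 mm and 10.7 degrees, less where a joint would pass 70% of its speed; a pose out of reach is approached as far as the arm can. A call with a gripper value outside its range is refused whole. "fingers" is the closure, from 0 (fully open) to 1 (shut), set as the call begins (left out, the last holds). The fingers move at their own pace and stop on an object; "squeeze" is the grip in N (left out, the last holds). Time passes only in rows, so rows that repeat a pose let the fingers close. It gives the time, the measured TCP pose, the force, the opening and the grip force at its end, in the units of the state.
- sense(): the state, without advancing time (a new reading comes with each control period).
- snapshot(name): name is "scene" or "top"; returns a dict with "img" (400x640x3 uint8, red, green, blue), "K" (3x3 intrinsics, pixels), "pose" (4x4, takes a point from camera to world coordinates). Camera axes: x right, y up, looking along -z (the intrinsics and any distortion apply to the point x, -y, -z); pixel columns grow to the right and rows downward; lengths in mm; the calibration is good to about 2 mm. A picture is of the moment at which its call begins. There is no depth.
- order.hand_in(): hands the job in; it is judged then, once.
Trained networks look in the newest picture that a camera, given by its name, has taken for a name from the list of things; names that differ only in an ending like _2 or _b are one class to them, and where a whole thing is asked for, a point or a joint stands for the part that bears it (a point fixed in the world has none). Each returns a list of dicts, best first, with "confidence" (0 to 1); they miss things now and then, are a little off and sometimes report something else, mostly with a low value. They report only what shows in the picture. A call takes as long as a camera call.
- finder.find_in(label, camera): "box" ([left, top, width, height] as shares, 0 to 1, of the picture: columns of its width, rows of its height, round what is visible of it).
- finder.trace(label, camera): "mask" (400x640 bool, what is visible of it) and "box" ([left, top, width, height] as shares, 0 to 1, of the picture: columns of its width, rows of its height, round what is visible of it).
- finder.pinpoint(label, camera): "at" ([column, row] as shares, 0 to 1, of the picture: columns of its width, rows of its height: a listed point, or the origin of a listed thing).
The state is a dict: "time": time; "joint_pos": joint angles; "qd": joint speeds; "joint_efforts": joint torques, N m; "tool_pos": TCP position; "tcp_rot": TCP orientation; "ft_force": force on the tool from outside, world axes, zero at the start; "wrist_torque": the same for the moment, N m; "finger_gap": finger opening in mm; "grip_force": force on a finger pad.
Only numpy, scipy, OpenCV 4.12 (cv2) and the standard library are available. Lean on these libraries where they do the work, as an engineer would, in place of code of your own. Each camera call takes 0.05 s, during which the arm holds its last target. There are 200 camera calls.

## Working session

There is one attempt and no reset: what is moved stays moved. The work goes in short steps, Python scripts to look and compute and a tool call to move; the robot and the scene stay as the last step left them, time stands still between calls to the robot, and variables do not carry over. Pictures are saved under pics/ and viewed, at most 10 in all, crops included, and the job is handed in when it is done.

Besides the shell and the picture viewer there is one more tool, called after "Call:" by a JSON object that holds its "fn" and its "kwargs". send_rows: Moves the arm, as the interface text tells. Its arguments: {"type":"object","properties":{"steps":{"type":"array"},"fingers":{"type":"number"},"squeeze":{"type":"number"}},"required":["steps"]}

```bash
mkdir -p pics; cat > h.py <<'E'
import numpy as np, cv2
def ray(s,u,v):
    K,P=s["K"],s["pose"]; d=np.linalg.inv(K)@[u,v,1]; d=P[:3,:3]@[d[0],-d[1],-d[2]]; return P[:3,3],d
def at_z(s,u,v,z):
    o,d=ray(s,u,v); return o+d*(z-o[2])/d[2]
E
python3 - <<'E'
from bench import sense,snapshot,finder
from h import *
print(sense())
for c in("top","scene"):
    s=snapshot(c); cv2.imwrite(f"pics/{c}1.png",s["img"][:,:,::-1]); print(c,s["pose"][:3,3].round(), [k for k in s])
    for l in("long_cover","square_cover","long_box"):
        z=50 if l!="square_cover" else 68
        if l=="long_cover": z=58
        if l=="long_box": z=0
        for r in finder.pinpoint(l,c)[:3]:
            u,v=np.array(r["at"])*[640,400]; print(l,r["confidence"],u.round(1),v.round(1),at_z(s,u,v,z).round(1))
        for r in finder.trace(l,c)[:2]:
            p=np.argwhere(r["mask"])[:,::-1].astype(np.float32)
            q=np.array([at_z(s,*x,z)[:2] for x in p],np.float32); print("  mask",r["confidence"],len(p),cv2.minAreaRect(q))
E
```

```text
{'time': 0.0, 'joint_pos': array([ 6.97077227e+01,  7.51546372e+00,  8.53315837e+01, -5.51989871e-04,
        8.72619908e+01, -4.89342591e+00]), 'qd': array([ 0.01406016, -0.05877336,  0.02517634,  0.0064051 ,  0.04791561,
        0.0070994 ]), 'joint_efforts': array([-1.89771417e-03, -5.69410908e+01, -5.00545442e+01, -2.70640221e-04,
        1.50946289e-02, -1.72465332e-05]), 'tool_pos': array([159.10898696, 577.92719255, 230.21865063]), 'tcp_rot': array([-1.79891312e+02, -8.75194092e-03,  1.64601167e+02]), 'ft_force': array([ 0.49295585, -0.24556292,  0.09829586]), 'wrist_torque': array([ 0.00610111,  0.01918058, -0.00432334]), 'grip_force': 0.0, 'finger_gap': 85.4581743635854}
top [535.   3. 812.] ['img', 'K', 'pose']
long_cover 0.65 215.6 225.4 [516.1 199.5  58. ]
  mask 0.55 6468 ((522.2496337890625, 202.98231506347656), (196.60696411132812, 107.49746704101562), 24.573402404785156)
square_cover 0.82 427.4 207.1 [ 538.4 -178.2   68. ]
  mask 0.87 4424 ((537.9942626953125, -175.47781372070312), (118.77373504638672, 118.10647583007812), 23.33881378173828)
  mask 0.95 398 ((544.10986328125, 162.01974487304688), (203.15994262695312, 9.66354751586914), 24.86479949951172)
scene [1197.  325.  599.] ['img', 'K', 'pose']
long_cover 0.83 435.6 225.0 [523.9 195.8  58. ]
  mask 0.61 4453 ((521.8165283203125, 203.08384704589844), (202.72808837890625, 107.65567016601562), 24.802303314208984)
square_cover 0.82 259.4 168.3 [ 534.9 -173.8   68. ]
  mask 0.58 1950 ((538.2352294921875, -175.75579833984375), (131.4853515625, 118.14578247070312), 24.59652328491211)
  mask 0.83 1776 ((498.1433410644531, 202.07643127441406), (237.66275024414062, 119.07855224609375), 24.638221740722656)
```

View pics/top1.png

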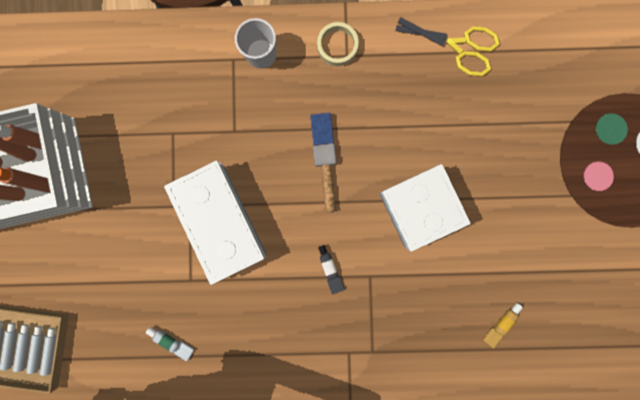

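View pics/scene1.png

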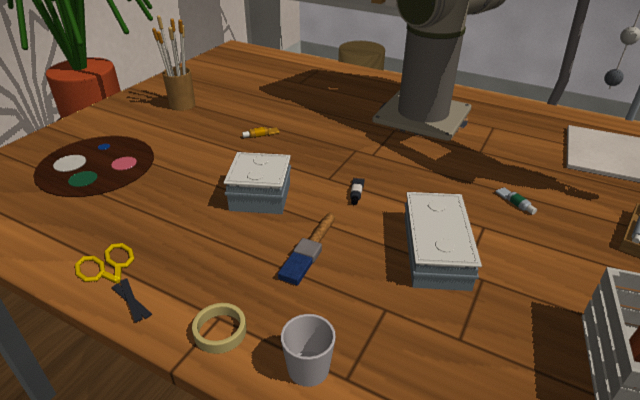

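The top view shows the long cover centred near (214,222), with its pads at about (201,195) and (227,250). The square cover is near (426,207). The scene view agrees: both covers are loose and nothing stands over the long box. I'll check the pads and then move.

```bash
python3 - <<'E'
from bench import snapshot
from h import *
s=snapshot("top")
for p in((201,195),(227,250)): print(at_z(s,*p,64).round(1))
c=np.array([522,203]);d=55*np.array([np.cos(np.radians(24.7)),np.sin(np.radians(24.7))]);print(c+d,c-d)
E
```

```text
[571.2 223.3  64. ]
[472.1 178.4  64. ]
[571.96794976 225.98268906] [472.03205024 180.01731094]
```

Call:
{"fn": "send_rows", "kwargs": {"steps": [[[13.75, -11.75, 0], [0, 0, 0]], [[13.75, -11.75, 0], [0, 0, 0]], [[13.75, -11.75, 0], [0, 0, 0]], [[13.75, -11.75, 0], [0, 0, 0]], [[13.75, -11.75, 0], [0, 0, 0]], [[13.75, -11.75, 0], [0, 0, 0]], [[13.75, -11.75, 0], [0, 0, 0]], [[13.75, -11.75, 0], [0, 0, 0]], [[13.75, -11.75, 0], [0, 0, 0]], [[13.75, -11.75, 0], [0, 0, 0]]], "fingers": 1}}

```text
time: 2.0
tool_pos: [573.7, 223.3, 230.9]
tcp_rot: [-180.0, 0.0, 164.4]
ft_force: [-0.5, 0.1, 0.7]
finger_gap: 0.3
grip_force: 0.0
```

Call:
{"fn": "send_rows", "kwargs": {"steps": [[[-0.05, 0.05, -1.7], [0, 0, 0]], [[-0.05, 0.05, -3.4], [0, 0, 0]], [[-0.05, 0.05, -4.6], [0, 0, 0]], [[-0.05, 0.05, -5.2], [0, 0, 0]], [[-0.05, 0.05, -5.3], [0, 0, 0]], [[-0.05, 0.05, -5.3], [0, 0, 0]]]}}

```text
time: 2.75
tool_pos: [571.3, 228.1, 74.0]
tcp_rot: [179.9, 0.1, 164.6]
ft_force: [0.2, -0.4, 1.0]
finger_gap: 0.2
grip_force: 0.0
```

Call:
{"fn": "send_rows", "kwargs": {"steps": [[[0, -0.07, -0.1], [0, 0, 0]], [[0, -0.07, -0.2], [0, 0, 0]], [[0, -0.07, -0.25], [0, 0, 0]], [[0, -0.07, -0.3], [0, 0, 0]], [[0, -0.07, -0.3], [0, 0, 0]]]}}

```text
time: 3.38
tool_pos: [570.4, 225.3, 63.5]
tcp_rot: [-180.0, 0.0, 164.6]
ft_force: [-1.5, -1.3, 2.9]
finger_gap: 0.0
grip_force: 1.7
```

Contact at about z = 63.5, as expected. I'll press in small steps.

Call:
{"fn": "send_rows", "kwargs": {"steps": [[[0, 0, -0.03], [0, 0, 0]], [[0, 0, -0.06], [0, 0, 0]], [[0, 0, -0.06], [0, 0, 0]]]}}

```text
time: 3.75
tool_pos: [570.4, 225.4, 61.3]
tcp_rot: [180.0, 0.0, 164.6]
ft_force: [0.8, 0.5, 0.6]
finger_gap: 0.0
grip_force: 0.3
```

Call:
{"fn": "send_rows", "kwargs": {"steps": [[[0, 0, -0.03], [0, 0, 0]], [[0, 0, -0.06], [0, 0, 0]], [[0, 0, -0.06], [0, 0, 0]]]}}

```text
time: 4.12
tool_pos: [570.0, 225.3, 59.3]
tcp_rot: [-180.0, -0.0, 164.6]
ft_force: [0.1, -0.3, 0.1]
finger_gap: -0.2
grip_force: 0.0
```

Call:
{"fn": "send_rows", "kwargs": {"steps": [[[0, 0, -0.03], [0, 0, 0]], [[0, 0, -0.06], [0, 0, 0]], [[0, 0, -0.06], [0, 0, 0]]]}}

```text
time: 4.5
tool_pos: [570.3, 225.4, 58.5]
tcp_rot: [-180.0, -0.0, 164.6]
ft_force: [-3.9, -0.9, 6.0]
finger_gap: -0.1
grip_force: 2.7
```

Call:
{"fn": "send_rows", "kwargs": {"steps": [[[0, 0, -0.03], [0, 0, 0]], [[0, 0, -0.06], [0, 0, 0]], [[0, 0, -0.06], [0, 0, 0]]]}}

```text
time: 4.88
tool_pos: [570.6, 225.5, 58.2]
tcp_rot: [180.0, 0.0, 164.6]
ft_force: [-7.9, -2.7, 15.9]
finger_gap: -0.1
grip_force: 8.0
```

```bash
python3 - <<'E'
from bench import snapshot
from h import *
s=snapshot("scene")
i=s["img"][160:310,370:500,::-1]
cv2.imwrite("pics/c1.png",cv2.resize(i,None,fx=4,fy=4,interpolation=cv2.INTER_CUBIC))
E
```

```text
(no output)
```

View pics/c1.png

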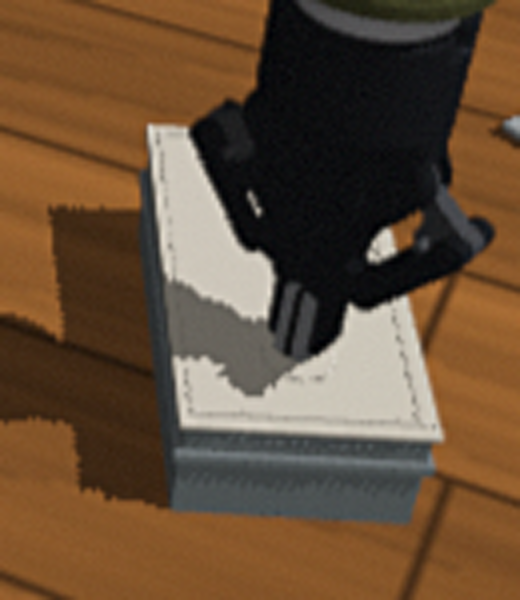

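The end under the tool went down about 5 to 6 mm and is now hard at 16 N. That matches this end being home while the cover still tilts on the far catch. Next I'll lift and move to the other pad.

Call:
{"fn": "send_rows", "kwargs": {"steps": [[[0, 0, 0.5], [0, 0, 0]], [[0, 0, 1], [0, 0, 0]], [[-1.6, -0.75, 1], [0, 0, 0]], [[-3.3, -1.5, 1], [0, 0, 0]], [[-3.3, -1.55, 1], [0, 0, 0]], [[-3.3, -1.55, 0.6], [0, 0, 0]], [[-3.3, -1.55, 0.6], [0, 0, 0]]]}}

```text
time: 5.8
tool_pos: [472.1, 179.1, 73.8]
tcp_rot: [180.0, 0.0, 164.6]
ft_force: [-1.0, 1.5, 0.1]
finger_gap: 0.0
grip_force: 0.0
```

```bash
python3 - <<'E'
from bench import snapshot
from h import *
s=snapshot("scene")
i=s["img"][160:310,370:500,::-1]
cv2.imwrite("pics/c2.png",cv2.resize(i,None,fx=4,fy=4,interpolation=cv2.INTER_CUBIC))
E
```

```text
(no output)
```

View pics/c2.png

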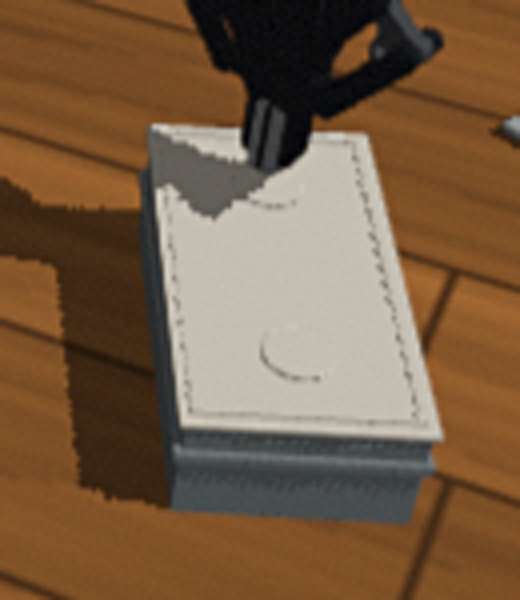

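The tool is now over pad B. I'll compare the near end with the first picture.

```bash
python3 - <<'E'
from bench import snapshot
from h import *
s=snapshot("scene")
a=cv2.imread("pics/scene1.png")[180:300,395:485];b=s["img"][180:300,395:485,::-1]
cv2.imwrite("pics/c3.png",cv2.resize(np.hstack([a,b]),None,fx=4.4,fy=4.4,interpolation=cv2.INTER_NEAREST))
for n,i in(("0",a),("1",b)):
  for c in (20,40,60,70): print(n,c,i[60:112,c].mean(1).astype(int))
E
```

```text
0 20 [169 176 177 180 181 182 179 184 184 182 175 178 182 181 179 177 170 160
 150 138 128 110  89  59  39  37  39  42  47  51  55  68  97  99  79  70
  60  60  58  62  69  73  72  73  70  71  71  71  79  80  78  81]
0 40 [179 174 130 108 100 104 152 177 178 176 178 176 177 177 177 176 177 178
 177 177 155 168 180 172 122  85  63  62  65  66  71  70  73  94  99  78
  68  59  56  59  60  68  74  73  71  71  72  72  65  74  78  81]
0 60 [177 175 178 175 175 176 178 177 175 175 176 178 175 178 176 177 178 177
 177 177 177 155 167 180 173 120  83  63  55  68  70  72  70  70  97 108
  84  68  63  57  60  60  66  72  71  70  72  71  72  67  73  69]
0 70 [176 176 176 178 176 175 175 176 176 176 178 177 177 175 178 174 176 179
 177 177 173 163 159 172 185 150  86  49  46  65  71  69  71  70  74 103
  96  74  67  60  59  57  65  69  73  71  70  72  71  73  72  74]
1 20 [155 178 188 174 179 171 136 166 190 189 190 190 192 194 194 191 193 192
 187 192 194 194 196 189 185 173 129  70  47  50  53  74 105 105  85  76
  66  61  62  64  73  76  77  77  77  76  77  77  85  85  85  86]
1 40 [188 188 188 187 183 174 162 146 136 138 169 187 190 187 189 188 186 188
 186 186 186 188 188 175 170 185 200 154  83  59  63  72  78 101 104  83
  72  65  63  62  65  71  75  77  77  77  76  75  70  79  83  84]
1 60 [188 188 188 189 187 188 189 187 189 186 188 186 188 187 189 186 190 188
 188 186 187 188 189 189 176 170 183 196 152  85  57  73  75  77  99 112
  89  73  65  61  61  66  71  75  77  76  76  74  75  76  79  72]
1 70 [188 187 189 189 187 189 187 186 187 187 186 187 187 188 188 186 186 187
 185 186 187 187 188 186 188 162 178 193 180 115  70  78  70  67  78 110
 101  80  71  63  61  62  70  75  77  76  77  77  78  76  78  78]
```

View pics/c3.png

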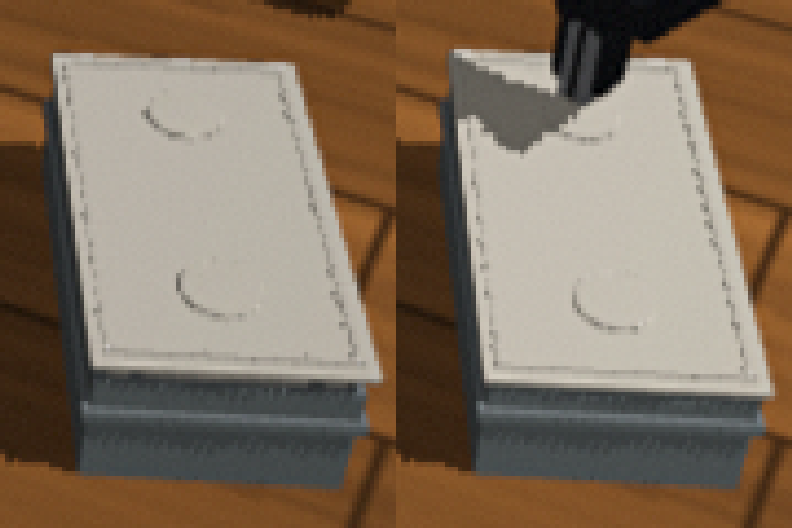

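The near end's edge dropped about 3.3 px, roughly 8 mm, so that end is clicked home. Now I'll press pad B. The commanded z is about 74 and the pad top is near 65.

Call:
{"fn": "send_rows", "kwargs": {"steps": [[[0, 0, -0.15], [0, 0, 0]], [[0, 0, -0.3], [0, 0, 0]], [[0, 0, -0.36], [0, 0, 0]], [[0, 0, -0.42], [0, 0, 0]], [[0, 0, -0.42], [0, 0, 0]]]}}

```text
time: 6.52
tool_pos: [471.9, 179.1, 61.9]
tcp_rot: [180.0, 0.1, 164.6]
ft_force: [0.3, -0.5, 3.2]
finger_gap: 0.2
grip_force: 1.5
```

Call:
{"fn": "send_rows", "kwargs": {"steps": [[[0, 0, -0.04], [0, 0, 0]], [[0, 0, -0.08], [0, 0, 0]], [[0, 0, -0.08], [0, 0, 0]]]}}

```text
time: 6.9
tool_pos: [471.0, 178.8, 58.7]
tcp_rot: [-180.0, -0.0, 164.6]
ft_force: [0.2, 0.7, 0.3]
finger_gap: -0.1
grip_force: 0.5
```

It looks to have snapped through at around z = 61. I'll follow it down.

Call:
{"fn": "send_rows", "kwargs": {"steps": [[[0, 0, -0.04], [0, 0, 0]], [[0, 0, -0.08], [0, 0, 0]], [[0, 0, -0.08], [0, 0, 0]]]}}

```text
time: 7.28
tool_pos: [471.0, 178.8, 56.3]
tcp_rot: [-180.0, -0.0, 164.6]
ft_force: [-0.1, -0.2, 0.4]
finger_gap: -0.4
grip_force: 0.0
```

Call:
{"fn": "send_rows", "kwargs": {"steps": [[[0, 0, -0.03], [0, 0, 0]], [[0, 0, -0.05], [0, 0, 0]], [[0, 0, -0.05], [0, 0, 0]]]}}

```text
time: 7.65
tool_pos: [471.2, 178.8, 56.0]
tcp_rot: [-180.0, -0.0, 164.6]
ft_force: [-6.1, -1.1, 10.3]
finger_gap: 0.0
grip_force: 5.2
```

Call:
{"fn": "send_rows", "kwargs": {"steps": [[[0, 0, -0.03], [0, 0, 0]], [[0, 0, -0.03], [0, 0, 0]], [[0, 0, 0.5], [0, 0, 0]], [[0, 0, 2], [0, 0, 0]], [[0, 0, 4], [0, 0, 0]], [[-1, 2, 6], [0, 0, 0]], [[-2, 4, 7], [0, 0, 0]], [[-2, 5, 7], [0, 0, 0]], [[-2, 5, 7], [0, 0, 0]]]}}

```text
time: 8.78
tool_pos: [410.5, 332.8, 267.9]
tcp_rot: [179.8, 0.1, 164.9]
ft_force: [0.0, -0.5, 0.1]
finger_gap: 0.0
grip_force: 0.0
```

```bash
python3 - <<'E'
from bench import snapshot,finder
from h import *
s=snapshot("scene")
a=cv2.imread("pics/scene1.png")[180:300,395:485];b=s["img"][180:300,395:485,::-1]
cv2.imwrite("pics/c4.png",cv2.resize(np.hstack([a,b]),None,fx=4.4,fy=4.4,interpolation=cv2.INTER_NEAREST))
for c,z in(("top",0),("scene",0)):
    if c=="top": s=snapshot(c)
    for l,z in(("long_cover",50),("square_cover",68)):
        for r in finder.trace(l,c)[:1]:
            p=np.argwhere(r["mask"])[:,::-1].astype(np.float32)
            q=np.array([at_z(s,*x,z)[:2] for x in p],np.float32); print(c,l,r["confidence"],cv2.minAreaRect(q)) if c=="top" else 0
E
```

```text
top long_cover 0.57 ((522.1985473632812, 202.78445434570312), (198.06471252441406, 107.4667739868164), 24.599788665771484)
top square_cover 0.8 ((537.7637329101562, -176.04232788085938), (116.52542114257812, 115.75555419921875), 23.408042907714844)
```

View pics/c4.png

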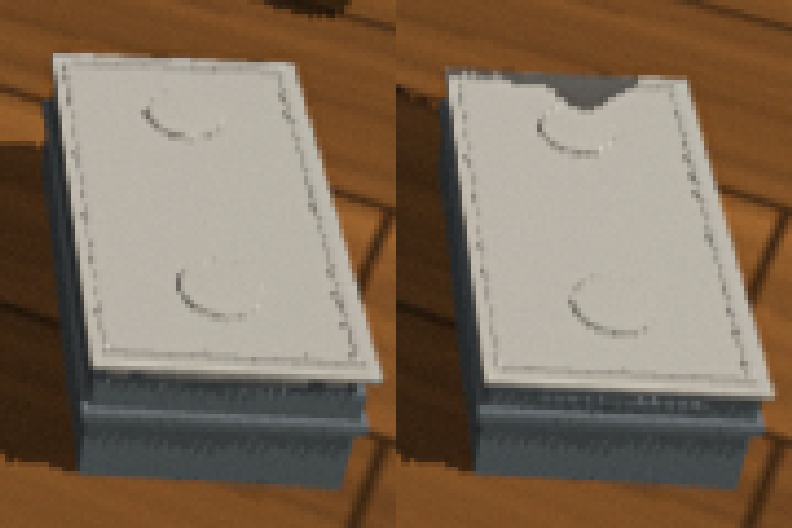

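Both ends look lower by about the same amount. I'll check the shifts against projected values.

```bash
python3 - <<'E'
from bench import snapshot
from h import *
s=snapshot("scene"); a0=cv2.imread("pics/scene1.png").mean(2); b0=s["img"].mean(2)
K,P=s["K"],s["pose"]
def pr(p):
    q=P[:3,:3].T@(np.array(p)-P[:3,3]); q=K@[q[0],-q[1],-q[2]]; return q[:2]/q[2]
t=np.radians(24.6);ux=np.array([np.cos(t),np.sin(t)])
for n,e in(("near",98),("far",-98)):
    x=np.r_[np.array([522,203])+ux*e,0]
    print(n,"expected d(px) 8mm",pr(x+[0,0,50])-pr(x+[0,0,58]))
for n,cols,r0,r1 in(("near",range(425,470,5),255,280),("far",range(440,458,3),180,205)):
    for c in cols:
        f=lambda i:np.interp(0,[0],[0])
        g=[ (np.argmin(np.diff(i[r0:r1,c])) if n=="near" else np.argmax(np.diff(i[r0:r1,c]))) for i in(a0,b0)]
        h=[]
        for i,k in zip((a0,b0),g):
            d=np.abs(np.diff(i[r0:r1,c]))[max(k-2,0):k+3]; h.append((d*np.arange(max(k-2,0),max(k-2,0)+len(d))).sum()/d.sum())
        print(n,c,np.round(h,2),round(h[1]-h[0],2))
E
```

```text
near expected d(px) 8mm [-0.82122736  3.55022929]
far expected d(px) 8mm [-0.60794402  3.32171222]
near 425 [ 7.75 11.7 ] 3.95
near 430 [ 8.   11.67] 3.67
near 435 [ 8.39 11.96] 3.57
near 440 [ 8.6  12.07] 3.46
near 445 [ 9.   12.64] 3.64
near 450 [ 9.12 12.58] 3.47
near 455 [ 9.33 12.93] 3.6
near 460 [ 9.62 13.36] 3.75
near 465 [ 9.88 13.9 ] 4.02
far 440 [12.45 22.85] 10.4
far 443 [12.62 20.2 ] 7.57
far 446 [12.85 19.15] 6.29
far 449 [12.99 16.93] 3.93
far 452 [13.21 16.44] 3.23
far 455 [13.12 16.74] 3.61
```

Both ends dropped the full 8 mm: measured 3.6 px near and about 3.4 px far, against 3.55 and 3.32 expected. The larger far values at columns 440–446 come from the gripper's shadow.

```bash
python3 -c "
from bench import order;print(order.hand_in())"
```

```text
the job is handed in; nothing more can be done
None
```

The long box's cover is pressed down and, by my camera measurements, clicked home at both ends. The square cover was never touched, and the job is handed in; no verdict came back.

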